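# Set the V-rest against the stop and clamp it

### The arm

A 6-joint arm with a two-finger parallel gripper is mounted at the origin on the work surface. World frame = base frame: x ahead of the robot, y to its left, z up, the work surface at z = 0. Lengths are in m, angles in degrees, forces in N, time in s.
With the tool pointing down it reaches from about 0.35 to 0.95 m from the base axis. Payload 17.4 kg.
Tool frame: the origin (TCP) lies between the finger pads; the fingertips stand 25 mm ahead of it and the grasp point (between the pads) lies 6 mm ahead of it; z points along the fingers, y is the direction in which the jaws open and shut (so a half turn about z gives the same grasp; the last joint's range is limited). The gripper opens to 93 mm and grips with 3 to 60 N. Pads are 15 mm wide; open, the fingers measure 128 mm over their backs; the gripper's body (75 mm by 188 mm) begins 65 mm behind the grasp point.
Start: joints at [72.663, 6.646, 82.598, -0, 90.757, -2.166], TCP at [0.177, 0.651, 0.244] pointing down, gripper open.
Joint ranges: [-162.19, 162.19], [-47.58, 125.68], [4.15, 143.07], [-65.23, 245.23], [0.69, 171.88], [-170.13, 170.13]. Speed limits (degrees/s): [108.29, 108.29, 127.2, 180, 180, 180].

### API

Orientations are given as a 3x3 rotation matrix whose columns are the frame's x, y, z axes.
In Python, from plant import observe, capture, camera_info, finish_job gives the robot as it stands. The module is installed in compiled form; this text tells all that it offers.
- The arm moves only by the tool jog_arm, never from a script. Its argument "rows" is one flat list of numbers, 6 for each row, row after row: the shift along the tool's x, y, z in cm, then the turn, a rotation vector about the tool's x, y, z in degrees. In form: [x, y, z, rx, ry, rz, x, y, z, rx, ry, rz, ...]. A call has 1 to 8 rows; each row shifts and turns the commanded pose from where the row before left it, along the tool's axes as they then stand; what a row does not reach is not made up. A row lasts 1/8 s, in which the tool goes at most 62.5 mm and 10.7 degrees, less where a joint would pass 70% of its speed; a pose out of reach is approached as far as the arm can. A call is refused whole if a number of a shift passes 6.25 or a number of a turn 10.7, either way. A call with a gripper value outside its range is refused whole. "grip" is the gripper command: -1 is shut, 1 is fully open, values between are in proportion, set as the call begins (left out, the last holds). The fingers move at their own pace and stop on an object; "newtons" is the grip in N (left out, the last holds). Time passes only in rows, so rows that do not move let the fingers close. It gives the time, the measured TCP pose, the force and the opening at its end, in the units of the state.
- observe(): the state, without advancing time (a new reading comes with each control period).
- capture(name): name is "scene" or "top" or "wrist"; returns (picture, depth): 480x640x3 uint8, blue, green, red; 480x640 float32, m along the optical axis (not along the pixel's ray), 0 where there is no reading.
- camera_info(name): a dict with "intrinsics" (3x3 intrinsics, pixels), "view" (4x4, takes a point from world to camera coordinates). Camera axes: x right, y up, looking along -z (the intrinsics and any distortion apply to the point x, -y, -z); pixel columns grow to the right and rows downward; lengths in m; the calibration is good to about 2 mm. The wrist camera is an equidistant fisheye: a pixel r from the principal point sees the ray r / f radians off the axis. A picture is of the moment at which its call begins: read the wrist's pose just before it. camera_info takes no time and is no camera call; for the wrist camera it gives the pose at the moment of the call.
- finish_job(): hands the job in, once; it reports no verdict.
The state is a dict: "clock": time; "qpos": joint angles; "joint_velocities": joint speeds; "joint_efforts": joint torques, N m; "ee_pos": TCP position; "orientation": TCP orientation; "force": force on the tool from outside, world axes, zero at the start; "torque": the same for the moment, N m; "opening": finger opening in m.
Only numpy, scipy, OpenCV 4.12 (cv2) and the standard library are available. Lean on these libraries where they do the work, as an engineer would, in place of code of your own. Each camera call takes 0.05 s, during which the arm holds its last target.

### The job

Slide the blue V-rest along its slots until the end of its foot presses gently but definitely against the red setting stop, without ramming it, and leave it there. Then swing the orange-handled clamp lever clockwise (seen from above) until you feel the clamp bite and it is firmly tight, but do not overtighten it. Let go of everything, with the foot still against the stop, and leave the other things on the bench alone.

Things in the scene. Friction and masses are not known exactly. Their poses are not given: they have to be found in the camera images.
- bed: grey slide bed, a fixed plate 120 mm (x) by 340 mm (y) by 16 mm high, flat on the table, with two steel studs on its y axis, 60 mm either side of the centre. Origin: centre of its underside. Its y axis is the slide direction, z is up. The stud at y = -60 mm has a low head that only retains the foot (top 36.5 mm above the table); the one at y = +60 mm carries the clamp lever
- rest: blue V-rest, loose on the bed, 0.4 to 0.85 kg: aluminium foot 60 (x) by 210 (y) by 10 mm, with two slots along y over the studs (slides about 60 mm, side play 1 mm); blue stem at its middle, 34 mm (x) by 24 mm (y), topped by a steel vee with prongs at +x and -x, top 117 mm above the foot's underside. Origin: centre of the foot's underside, 16 mm above the table. Axes as the bed's
- rest_end (a point): middle of the foot's end face that must come against the stop: 105 mm towards -y from the rest's origin, 5 mm above the foot's underside. The foot is slid towards -y to reach the stop and drags with a few newtons
- rest_grip (a point): point to grip the rest: on the stem's axis where it meets the vee, 92 mm above the foot's underside (108 mm above the table); 24 mm wide along the slide direction, with flat faces towards +y and -y. The clamp hub and arm nearby reach 78 mm above the table
- stop: red setting stop, a rigid fixed block 44 mm (x) by 22 mm (y) by 22 mm high on the bed near its -y end; its place along the bed differs every time. Pressing the foot on it with 2 to 15 N is right: below 2 N does not count as seated, over 15 N is ramming
- stop_face (a point): middle of the face of the stop that the foot comes against (it looks towards +y), at the height of rest_end
- stud (a point): axis of the clamp stud at the bed's top surface; the lever turns about the vertical through it
- lever (a joint): clamp lever angle in rad, 0 to 2.6, growing clockwise seen from above (tighter). At 0 the arm points from the stud at 165 degrees anticlockwise from the bed's x axis. It stays where it is left. Turning it free takes a steady 7 to 8 N at the handle; where it starts to bite differs every time, from 0.5 to 1.75 rad, and from there the push needed grows by nearly 19 N per rad
- handle (a point): middle of the grip part of the lever's upright round orange handle: 18 mm across, top at 118 mm above the table and this point at 98 mm; 80 mm from the stud's axis. The dark arm below it reaches 69 mm above the table. The handle is a sleeve that spins freely on its pin
- pad: square steel pressure pad, 34 x 34 x 6 mm, around the clamp stud under the lever; it does not turn. The lever lowers it 6 mm per rad; from the bite on it presses on the foot with 250 N per rad. Right is 25 to 90 N, that is a push at the handle about 2 to 5.5 N above the free one (3.5 N is ideal); over 100 N is overtightened
- spanner: loose steel open-ended spanner, 170 mm long, about 10 mm high, lying on the table beyond the bed; not to be disturbed. Origin: centre of its underside
- bearing: loose steel bearing ring, 40 mm across, 14 mm high, on the table on the robot's side of the bed; not to be disturbed. Origin: centre of its underside
- gauge_pin: loose upright brass pin, 26 mm across, 45 mm high, on the table on the robot's side of the bed; not to be disturbed. Origin: centre of its underside
- driver: loose screwdriver with a yellow handle, lying on the table on the left; not to be disturbed. Origin: centre of its underside
- oil: loose white bottle with a red cap, 52 mm across, 130 mm high, on the right; not to be disturbed. Origin: centre of its underside
- partbox: loose blue two-part bin, 140 x 200 x 50 mm, far left; not to be disturbed. Origin: centre of its underside
- blockset: loose closed wooden case, 100 x 160 x 45 mm, far right; not to be disturbed. Origin: centre of its underside
Not all that is in view belongs to the job. What is shaped like the rest but green or pink is not meant.

How it is judged:
By the outcome, as a careful person would: the job done as asked, in the order asked, and still so for the second after the job is handed in, with the robot touching nothing.
It also fails if it takes over 72 s, if anything falls off the work surface, if the arm or the gripper's body presses on something with over 40 N, if the wrist force passes 120 N, or if a joint passes its speed limit or range.

## Working session

There is one attempt and no reset: what is moved stays moved. The work goes in short steps, Python scripts to look and compute and a tool call to move; the robot and the scene stay as the last step left them, time stands still between calls to the robot, and variables do not carry over. Pictures are saved under pics/ and viewed, and the job is handed in when it is done.

Besides the shell and the picture viewer there is one more tool, called as a command line: name --argument value ..., lists and objects as JSON in quotes. jog_arm: Moves the arm, as the interface text tells. Its arguments: {"type":"object","properties":{"rows":{"type":"array"},"grip":{"type":"number"},"newtons":{"type":"number"}},"required":["rows"]}

```bash
mkdir -p pics; ls; python3 - <<'E'
from plant import *
import cv2,numpy as np
s=observe();print(s)
for n in ("scene","top"):
    p,d=capture(n);cv2.imwrite(f"pics/{n}0.png",p);np.save(f"pics/{n}0.npy",d);print(camera_info(n))
E
```

```text
pics
{'clock': 0.0, 'qpos': array([ 7.26614575e+01,  6.67539344e+00,  8.26360671e+01, -1.80657923e-03,
        9.07576649e+01, -2.16463774e+00]), 'joint_velocities': array([-0.02605811,  0.05957758,  0.00584697, -0.04211137,  0.03367236,
        0.06842519]), 'joint_efforts': array([ 2.32533994e-04, -7.21230125e+01, -6.22650790e+01,  7.80660985e-02,
        2.30806670e-02, -8.13942415e-05]), 'ee_pos': array([0.17663076, 0.65129158, 0.24288676]), 'orientation': array([[-9.65135701e-01,  2.61749822e-01, -3.29451991e-04],
       [ 2.61750029e-01,  9.65135003e-01, -1.16104045e-03],
       [ 1.40635183e-05, -1.20679565e-03, -9.99999272e-01]]), 'force': array([-0.165167  , -0.67821076, -0.35444755]), 'torque': array([ 0.03023773, -0.01214515,  0.02568289]), 'opening': 0.09313131298997122}
{'intrinsics': array([[619.1464239 ,   0.        , 328.12805287],
       [  0.        , 619.1464239 , 234.87952591],
       [  0.        ,   0.        ,   1.        ]]), 'view': array([[ 0.84467167,  0.53510085, -0.01403044, -0.41585858],
       [-0.40895038,  0.66200841,  0.62809589,  0.16972294],
       [ 0.34538292, -0.52479705,  0.77800944, -1.58922204],
       [ 0.        ,  0.        ,  0.        ,  1.        ]])}
{'intrinsics': array([[509.63423405,   0.        , 319.79623476],
       [  0.        , 509.63423405, 241.98364257],
       [  0.        ,   0.        ,   1.        ]]), 'view': array([[ 0.02625053, -0.99964607, -0.00431788, -0.01773964],
       [ 0.98018437,  0.02489063,  0.19651732, -0.52586044],
       [-0.19634029, -0.009391  ,  0.98049085, -1.29730438],
       [ 0.        ,  0.        ,  0.        ,  1.        ]])}
```

View pics/scene0.png

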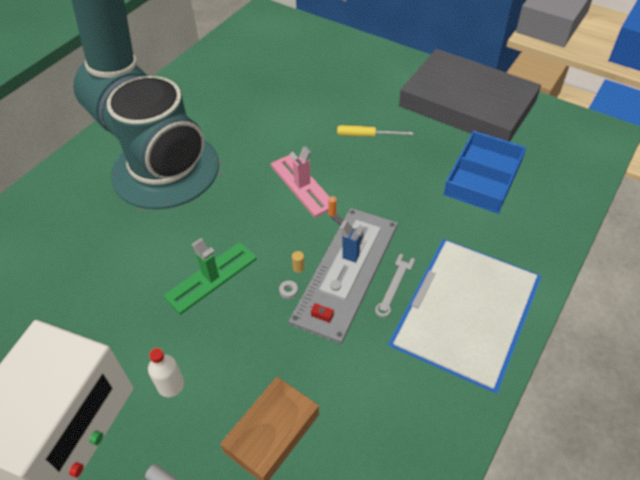

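View pics/top0.png

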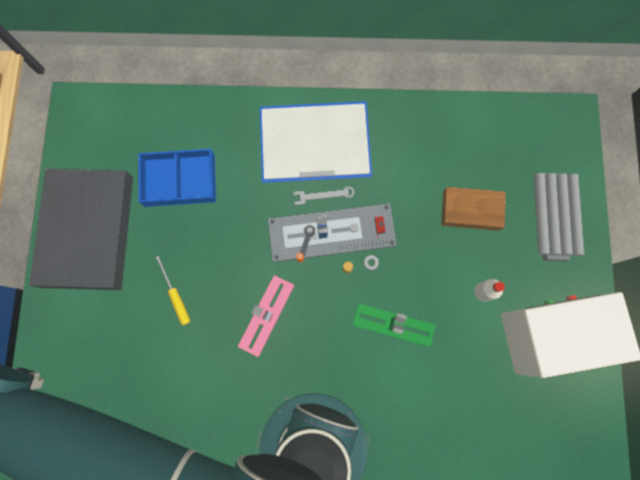

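The blue V-rest is at scene (352,242) and top (323,229). The lookalikes are green at scene (208,265) / top (399,323) and pink at scene (302,170) / top (264,312), so I choose the blue one on the grey bed. The red stop is at top (380,225) and the orange handle at top (300,257).

```bash
cat > h.py <<'E'
from plant import *
import cv2,numpy as np
def proj(n,P):
    c=camera_info(n);K=c["intrinsics"];V=c["view"]
    p=(V[:3,:3]@np.atleast_2d(P).T).T+V[:3,3]
    return np.c_[K[0,0]*p[:,0]/-p[:,2]+K[0,2],K[1,1]*-p[:,1]/-p[:,2]+K[1,2]]
def onz(n,uv,z):
    c=camera_info(n);K=c["intrinsics"];V=c["view"];uv=np.atleast_2d(uv)
    d=np.c_[(uv[:,0]-K[0,2])/K[0,0],-(uv[:,1]-K[1,2])/K[1,1],-np.ones(len(uv))]
    R=V[:3,:3];o=-R.T@V[:3,3];w=d@R
    return o+w*((z-o[2])/w[:,2])[:,None]
E
python3 - <<'E'
import cv2
p=cv2.imread('pics/top0.png')[190:280,255:410];cv2.imwrite('pics/c1.png',cv2.resize(p,None,fx=5,fy=5,interpolation=cv2.INTER_CUBIC))
p=cv2.imread('pics/scene0.png')[190:345,270:410];cv2.imwrite('pics/c2.png',cv2.resize(p,None,fx=4,fy=3.8,interpolation=cv2.INTER_CUBIC))
E
```

```text
(no output)
```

View pics/c1.png

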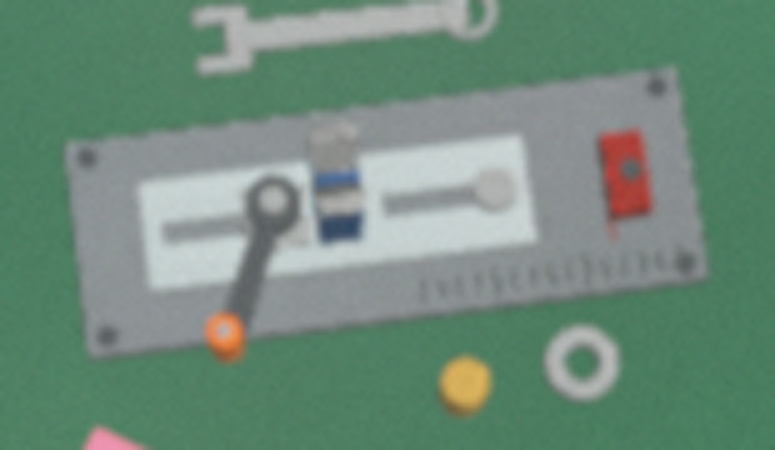

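View pics/c2.png

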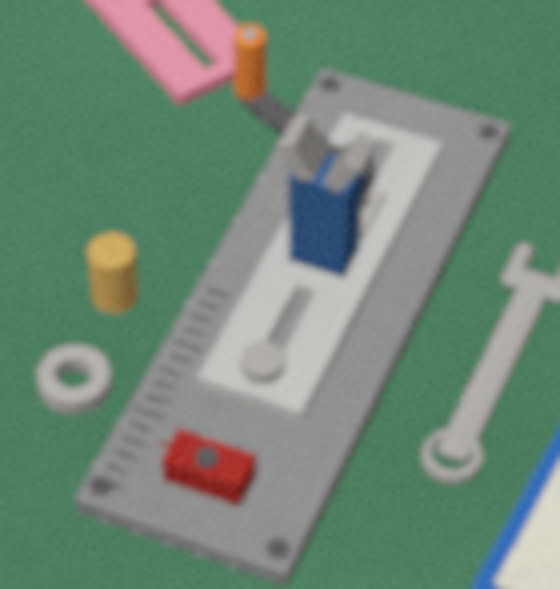

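```bash
python3 - <<'E'
from h import *
f=lambda a:np.array(a,float)/5+np.array([255,190])
c=onz("top",f([(67,145),(675,70),(707,280),(90,355)]),.016)[:,:2]
print(c.round(4)); ctr=c.mean(0)
yd=(c[0]+c[3]-c[1]-c[2]);print("len",np.linalg.norm(yd)/2, np.linalg.norm(c[0]-c[3]));yd/=np.linalg.norm(yd)
xd=np.array([yd[1],-yd[0]])
print("ctr",ctr,"yd",yd,"ang",np.degrees(np.arctan2(xd[1],xd[0])))
def b(uv,z):
    p=onz("top",f(uv),z)[:,:2]; return p,np.c_[(p-ctr)@xd,(p-ctr)@yd].round(4)
print("stud top",b([(272,200)],.07)); print("handle top",b([(225,330)],.118))
print("foot corners",b([(138,182),(522,135),(537,240),(150,290)],.026))
print("stop top",b([(598,134),(638,129),(652,212),(612,217)],.038))
print("stud2",b([(495,190)],.0365));print("vee",b([(308,125),(352,120),(362,237),(322,241)],.1))
print("stem base -y?",b([(362,237),(322,241)],.026))
# scene check
g=lambda a:np.array(a,float)/np.array([4,3.8])+np.array([270,190])
def bs(uv,z):
    p=onz("scene",g(uv),z)[:,:2]; return p.round(4),np.c_[(p-ctr)@xd,(p-ctr)@yd].round(4)
print("scene handle",bs([(250,33)],.118));print("bed corners",bs([(328,70),(510,124),(285,578),(80,497)],.016))
print("foot",bs([(345,115),(440,143),(302,410),(200,378)],.026))
print("stop",bs([(180,432),(255,465),(243,487),(165,455)],.038))
E
```

```text
[[ 0.5941  0.139 ]
 [ 0.6452 -0.1947]
 [ 0.5275 -0.2119]
 [ 0.4778  0.1212]]
len 0.33718218275875034 0.11770032803218507
ctr [ 0.56116701 -0.03661795] yd [-0.14942115  0.98877365] ang 8.5933826042755
stud top (array([[0.55394255, 0.02379518]]), array([[0.0019, 0.0608]]))
handle top (array([[0.47593323, 0.04380393]]), array([[-0.0723,  0.0923]]))
foot corners (array([[ 0.57199079,  0.09828663],
       [ 0.60355528, -0.11000844],
       [ 0.54528147, -0.11875602],
       [ 0.512469  ,  0.08939487]]), array([[ 0.0309,  0.1318],
       [ 0.0309, -0.0789],
       [-0.028 , -0.0788],
       [-0.0293,  0.1319]]))
stop top (array([[ 0.60209994, -0.15021184],
       [ 0.60542805, -0.17180083],
       [ 0.55967852, -0.17940608],
       [ 0.55638715, -0.15795649]]), array([[ 0.0235, -0.1184],
       [ 0.0236, -0.1403],
       [-0.0228, -0.141 ],
       [-0.0229, -0.1193]]))
stud2 (array([[ 0.57000992, -0.09508491]]), array([[ 0.    , -0.0591]]))
vee (array([[ 0.58731533,  0.00549266],
       [ 0.59054524, -0.01713512],
       [ 0.52900013, -0.02373257],
       [ 0.52639333, -0.00334177]]), arra
[... 303 characters left out ...]
13,  0.0942]]))
bed corners (array([[ 0.4827,  0.1218],
       [ 0.5957,  0.1396],
       [ 0.649 , -0.1974],
       [ 0.5329, -0.2111]]), array([[-0.0539,  0.1684],
       [ 0.0605,  0.1691],
       [ 0.0628, -0.1721],
       [-0.0541, -0.1683]]))
foot (array([[ 0.5143,  0.088 ],
       [ 0.5721,  0.0975],
       [ 0.6045, -0.108 ],
       [ 0.5473, -0.1185]]), array([[-0.0277,  0.1302],
       [ 0.0308,  0.131 ],
       [ 0.0322, -0.0771],
       [-0.0259, -0.0789]]))
stop (array([[ 0.5623, -0.1602],
       [ 0.6064, -0.1575],
       [ 0.6085, -0.1724],
       [ 0.5637, -0.1765]]), array([[-0.0174, -0.1223],
       [ 0.0266, -0.1263],
       [ 0.0265, -0.1413],
       [-0.0184, -0.1387]]))
```

jog_arm --rows '[-3.87,-3.84,0,0,0,0,-3.87,-3.84,0,0,0,0,-3.87,-3.84,0,0,0,0,-3.87,-3.84,0,0,0,0,-3.87,-3.84,0,0,0,0,-3.87,-3.84,0,0,0,0,-3.87,-3.84,0,0,0,0]' --grip 0.4 --newtons 20

```text
clock: 0.98
ee_pos: [0.3682, 0.3195, 0.2435]
orientation: [[-0.965, 0.261, 0.0], [0.261, 0.965, -0.0], [-0.0, -0.0, -1.0]]
force: [0.4, 0.2, 0.1]
opening: 0.0649
```

jog_arm --rows '[-3.87,-3.84,0,0,0,0,-3.87,-3.84,0,0,0,0,-3.87,-3.84,0,0,0,0,-3.87,-3.84,0,0,0,0,-3.87,-3.84,0,0,0,0,-3.87,-3.84,0,0,0,0,-3.87,-3.84,0,0,0,0,0,0,0,0,0,0]'

```text
clock: 1.98
ee_pos: [0.5597, -0.0119, 0.2427]
orientation: [[-0.964, 0.265, -0.002], [0.265, 0.964, -0.0], [0.001, -0.001, -1.0]]
force: [-0.6, 0.1, 0.5]
opening: 0.065
```

jog_arm --rows '[0,0,0,0,0,-8,0,0,0,0,0,-8,0,0,0,0,0,-7.8,0,0,0,0,0,0]'

```text
clock: 2.48
ee_pos: [0.5586, -0.0085, 0.2435]
orientation: [[-0.989, -0.15, -0.0], [-0.15, 0.989, 0.0], [0.0, 0.0, -1.0]]
force: [-0.2, -0.0, 0.1]
opening: 0.0651
```

```bash
python3 - <<'E'
from h import *
s=observe();print(s["ee_pos"],s["force"],s["qpos"]);ci=camera_info("wrist");print(ci)
p,d=capture("wrist");cv2.imwrite("pics/w1.png",p)
E
```

```text
[ 0.55855783 -0.00850773  0.24354511] [-0.1724939  -0.01676552  0.12943374] [-3.49370814e+00 -7.92010487e+00  9.70538651e+01  9.50324021e-03
  9.08824558e+01 -1.02115877e+02]
{'intrinsics': array([[371.64829954,   0.        , 323.82469871],
       [  0.        , 371.64829954, 238.07704549],
       [  0.        ,   0.        ,   1.        ]]), 'view': array([[-1.51165884e-01,  9.88508377e-01,  2.53777178e-04,
         9.16695510e-02],
       [-9.51846206e-01, -1.45490107e-01, -2.69854460e-01,
         5.61135923e-01],
       [-2.66716472e-01, -4.10343446e-02,  9.62901089e-01,
        -2.40875907e-01],
       [ 0.00000000e+00,  0.00000000e+00,  0.00000000e+00,
         1.00000000e+00]])}
```

View pics/w1.png

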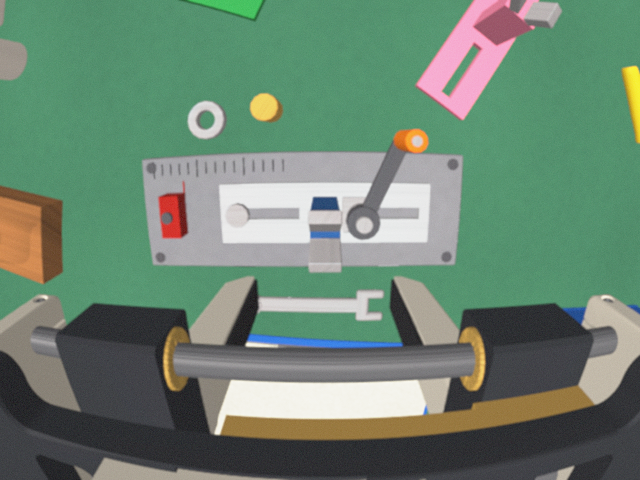

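The wrist view shows the blue rest at (325,230), between the jaws in the slide direction. The lever hub is at (364,222), the handle at (415,141) and the red stop at (173,216).

```bash
cat >> h.py <<'E'
def wz(uv,z,V,K):
    uv=np.atleast_2d(np.array(uv,float));a=(uv-K[:2,2])/K[0,0];r=np.linalg.norm(a,axis=1)
    d=np.c_[np.sin(r)*a[:,0]/r,-np.sin(r)*a[:,1]/r,-np.cos(r)]
    R=V[:3,:3];o=-R.T@V[:3,3];w=d@R
    return (o+w*((z-o[2])/w[:,2])[:,None])[:,:2]
E
python3 - <<'E'
import cv2
p=cv2.imread('pics/w1.png')[120:280,140:470];cv2.imwrite('pics/w1c.png',cv2.resize(p,None,fx=2.4,fy=2.4,interpolation=cv2.INTER_CUBIC))
from h import *
ci=camera_info("wrist");V,K=ci["view"],ci["intrinsics"]
c=wz([(143,160),(462,156),(456,264),(154,265)],.016,V,K);print(c.round(4),c.mean(0))
E
```

```text
[[ 0.5288 -0.2067]
 [ 0.4778  0.124 ]
 [ 0.5932  0.1443]
 [ 0.6454 -0.1887]] [ 0.56130986 -0.03175681]
```

View pics/w1c.png

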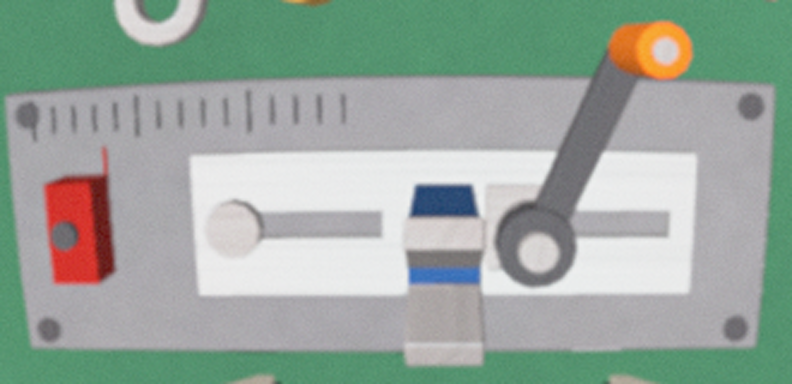

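jog_arm --rows '[0,0,5,0,0,0,0,0,5,0,0,0,0,0,1.95,0,0,0,0,0,0,0,0,0]'

```text
clock: 3.02
ee_pos: [0.5587, -0.009, 0.1239]
orientation: [[-0.989, -0.149, -0.001], [-0.149, 0.989, 0.0], [0.001, 0.0, -1.0]]
force: [0.0, 0.4, 0.5]
opening: 0.0652
```

```bash
python3 - <<'E'
from h import *
s=observe();print(s["ee_pos"],s["force"])
p,d=capture("wrist");cv2.imwrite("pics/w2.png",p)
E
```

```text
[ 0.55867955 -0.00902085  0.12393082] [0.03012408 0.37460619 0.53403872]
```

View pics/w2.png

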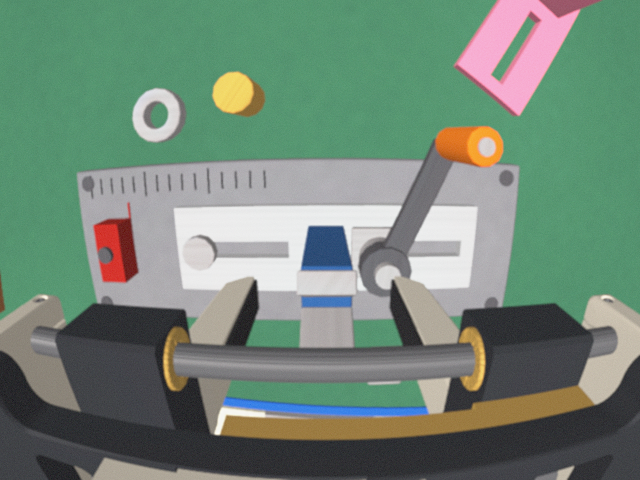

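The stem (column about 326) is centred between the fingers (258 and 392). The tool stopped 1 cm high, so I go down the rest and close.

jog_arm --rows '[0,0,1.0,0,0,0,0,0,0,0,0,0]'

```text
clock: 3.32
ee_pos: [0.559, -0.0092, 0.1144]
orientation: [[-0.989, -0.15, 0.0], [-0.15, 0.989, -0.0], [-0.0, -0.0, -1.0]]
force: [-0.8, 0.1, 0.1]
opening: 0.0652
```

jog_arm --rows '[0,0,0,0,0,0,0,0,0,0,0,0,0,0,0,0,0,0,0,0,0,0,0,0,0,0,0,0,0,0]' --grip -1 --newtons 25

```text
clock: 3.95
ee_pos: [0.5589, -0.009, 0.1142]
orientation: [[-0.989, -0.15, 0.0], [-0.15, 0.989, 0.0], [-0.0, 0.0, -1.0]]
force: [-0.8, 1.7, 1.3]
opening: 0.0239
```

jog_arm --rows '[0,-0.5,0,0,0,0,0,-0.5,0,0,0,0,0,-0.5,0,0,0,0,0,-0.5,0,0,0,0,0,-0.5,0,0,0,0,0,-0.5,0,0,0,0]'

```text
clock: 4.7
ee_pos: [0.5634, -0.0392, 0.1142]
orientation: [[-0.989, -0.15, 0.0], [-0.15, 0.989, 0.0], [-0.0, 0.0, -1.0]]
force: [-0.1, 5.4, 2.2]
opening: 0.0234
```

jog_arm --rows '[0,-0.1,0,0,0,0,0,-0.1,0,0,0,0]'

```text
clock: 4.95
ee_pos: [0.5637, -0.0408, 0.1142]
orientation: [[-0.989, -0.15, 0.0], [-0.15, 0.989, 0.0], [-0.0, 0.0, -1.0]]
force: [-1.1, 5.6, 1.9]
opening: 0.024
```

```bash
python3 - <<'E'
from h import *
s=observe();print(s["ee_pos"],s["force"],s["opening"])
p,d=capture("wrist");cv2.imwrite("pics/w3.png",cv2.resize(p[150:330,60:380],None,fx=2.4,fy=2.4))
E
```

```text
[ 0.56371114 -0.04084181  0.11418563] [-1.11462001  5.6016807   1.92376157] 0.02403697206299746
```

View pics/w3.png

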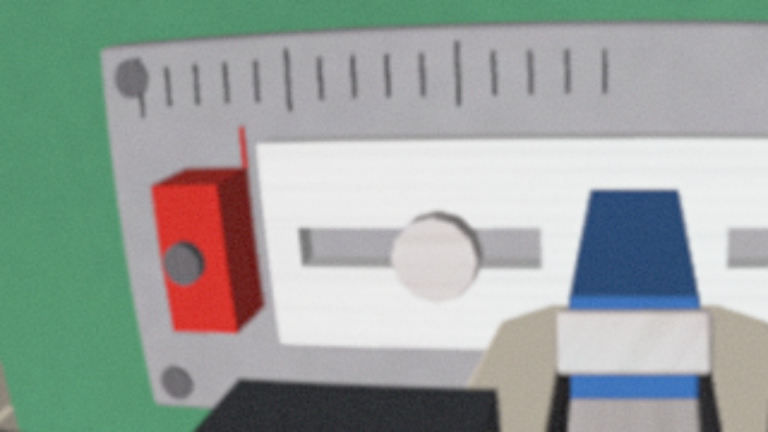

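jog_arm --rows '[0,-0.06,0,0,0,0,0,-0.06,0,0,0,0,0,-0.06,0,0,0,0,0,-0.06,0,0,0,0]'

```text
clock: 5.5
ee_pos: [0.564, -0.0431, 0.1142]
orientation: [[-0.989, -0.15, 0.0], [-0.15, 0.989, 0.0], [-0.0, 0.0, -1.0]]
force: [-1.7, 5.7, 2.3]
opening: 0.024
```

jog_arm --rows '[0,-0.05,0,0,0,0,0,-0.05,0,0,0,0]'

```text
clock: 5.75
ee_pos: [0.5642, -0.0441, 0.1142]
orientation: [[-0.989, -0.15, 0.0], [-0.15, 0.989, 0.0], [-0.0, 0.0, -1.0]]
force: [-1.1, 4.7, 1.4]
opening: 0.0239
```

```bash
python3 - <<'E'
from h import *
s=observe();print(s["ee_pos"],s["force"],s["opening"])
p,d=capture("wrist");cv2.imwrite("pics/w4.png",cv2.resize(p[210:300,100:200],None,fx=6,fy=6,interpolation=cv2.INTER_CUBIC))
E
```

```text
[ 0.5642073  -0.04407225  0.1142052 ] [-1.13520745  4.68105683  1.40109867] 0.023922468934547837
```

View pics/w4.png

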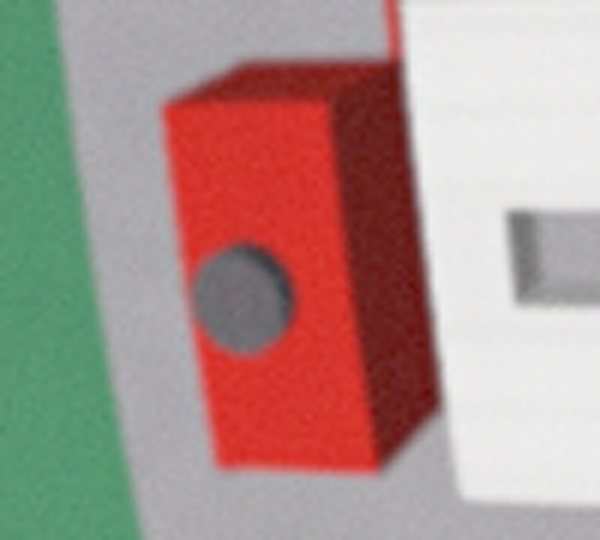

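The gap between foot and stop face is still about 4 mm (dark stop face edge about (400,250), foot edge about (425,250)). I continue finely.

jog_arm --rows '[0,-0.05,0,0,0,0,0,-0.05,0,0,0,0,0,-0.05,0,0,0,0,0,-0.05,0,0,0,0]'

```text
clock: 6.3
ee_pos: [0.5645, -0.0461, 0.1142]
orientation: [[-0.989, -0.15, 0.0], [-0.15, 0.989, 0.0], [-0.0, 0.0, -1.0]]
force: [-0.6, 5.5, 2.2]
opening: 0.0237
```

jog_arm --rows '[0,-0.04,0,0,0,0]'

```text
clock: 6.42
ee_pos: [0.5645, -0.0464, 0.1142]
orientation: [[-0.989, -0.15, -0.0], [-0.15, 0.989, 0.0], [-0.0, 0.0, -1.0]]
force: [-0.8, 4.7, 3.0]
opening: 0.0238
```

jog_arm --rows '[0,-0.04,0,0,0,0]'

```text
clock: 6.55
ee_pos: [0.5646, -0.0468, 0.1142]
orientation: [[-0.989, -0.15, 0.0], [-0.15, 0.989, 0.0], [-0.0, 0.0, -1.0]]
force: [-1.1, 5.1, 2.0]
opening: 0.0239
```

jog_arm --rows '[0,-0.03,0,0,0,0]'

```text
clock: 6.68
ee_pos: [0.5647, -0.0471, 0.1142]
orientation: [[-0.989, -0.15, 0.0], [-0.15, 0.989, 0.0], [-0.0, 0.0, -1.0]]
force: [-0.7, 6.0, 2.5]
opening: 0.0239
```

jog_arm --rows '[0,-0.03,0,0,0,0]'

```text
clock: 6.8
ee_pos: [0.5647, -0.0474, 0.1142]
orientation: [[-0.989, -0.15, 0.0], [-0.15, 0.989, 0.0], [-0.0, 0.0, -1.0]]
force: [-1.0, 5.5, 1.7]
opening: 0.0239
```

jog_arm --rows '[0,-0.03,0,0,0,0]'

```text
clock: 6.92
ee_pos: [0.5648, -0.0477, 0.1142]
orientation: [[-0.989, -0.15, 0.0], [-0.15, 0.989, 0.0], [-0.0, 0.0, -1.0]]
force: [-1.0, 4.6, 2.7]
opening: 0.0235
```

jog_arm --rows '[0,-0.03,0,0,0,0]'

```text
clock: 7.05
ee_pos: [0.5648, -0.048, 0.1142]
orientation: [[-0.989, -0.15, 0.0], [-0.15, 0.989, 0.0], [-0.0, 0.0, -1.0]]
force: [-0.4, 5.7, 1.9]
opening: 0.024
```

jog_arm --rows '[0,-0.03,0,0,0,0]'

```text
clock: 7.18
ee_pos: [0.5648, -0.0483, 0.1142]
orientation: [[-0.989, -0.15, -0.0], [-0.15, 0.989, 0.0], [0.0, 0.0, -1.0]]
force: [-2.1, 5.0, 1.9]
opening: 0.0237
```

```bash
python3 - <<'E'
from h import *
s=observe();print(s["ee_pos"],s["force"],s["opening"])
p,d=capture("wrist");cv2.imwrite("pics/w5.png",cv2.resize(p[210:300,100:200],None,fx=6,fy=6,interpolation=cv2.INTER_CUBIC))
E
```

```text
[ 0.56482595 -0.0483303   0.11415699] [-2.10029144  4.95215216  1.88401751] 0.02373885677495454
```

View pics/w5.png

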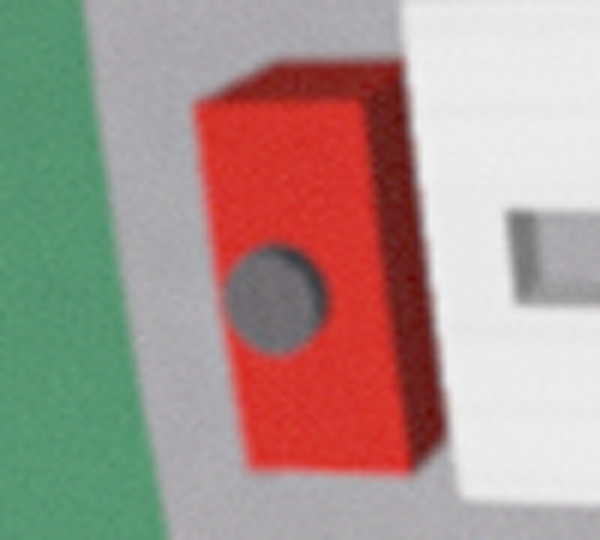

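The foot edge now covers the lower part of the stop's face, and it is nearly touching.

jog_arm --rows '[0,-0.03,0,0,0,0]'

```text
clock: 7.35
ee_pos: [0.5649, -0.0486, 0.1142]
orientation: [[-0.989, -0.15, 0.0], [-0.15, 0.989, 0.0], [-0.0, 0.0, -1.0]]
force: [-1.1, 5.1, 2.9]
opening: 0.0238
```

jog_arm --rows '[0,-0.03,0,0,0,0]'

```text
clock: 7.48
ee_pos: [0.5649, -0.0488, 0.1142]
orientation: [[-0.989, -0.15, -0.0], [-0.15, 0.989, 0.0], [0.0, 0.0, -1.0]]
force: [-0.9, 8.2, 3.1]
opening: 0.0239
```

jog_arm --rows '[0,-0.03,0,0,0,0]'

```text
clock: 7.6
ee_pos: [0.5649, -0.0488, 0.1142]
orientation: [[-0.989, -0.15, -0.0], [-0.15, 0.989, 0.001], [-0.0, 0.001, -1.0]]
force: [-1.1, 10.3, 3.3]
opening: 0.024
```

jog_arm --rows '[0,-0.03,0,0,0,0]'

```text
clock: 7.72
ee_pos: [0.5649, -0.0489, 0.1142]
orientation: [[-0.989, -0.15, -0.0], [-0.15, 0.989, 0.001], [0.0, 0.001, -1.0]]
force: [-3.3, 12.4, 4.7]
opening: 0.0234
```

Contact: the force rose from about 5.3 N of drag to 12.4 N, so about 7 N is on the stop. Hold briefly, then release.

jog_arm --rows '[0,0,0,0,0,0,0,0,0,0,0,0]'

```text
clock: 7.98
ee_pos: [0.5649, -0.0489, 0.1142]
orientation: [[-0.989, -0.15, -0.0], [-0.15, 0.989, 0.001], [0.0, 0.001, -1.0]]
force: [-1.7, 11.3, 3.3]
opening: 0.0237
```

jog_arm --rows '[0,0,0,0,0,0,0,0,0,0,0,0,0,0,0,0,0,0]' --grip 0.0

```text
clock: 8.35
ee_pos: [0.565, -0.0499, 0.1141]
orientation: [[-0.989, -0.15, -0.0], [-0.15, 0.989, -0.0], [0.0, -0.0, -1.0]]
force: [0.5, -0.3, -0.6]
opening: 0.0459
```

```bash
python3 - <<'E'
from h import *
s=observe();print(s["ee_pos"],s["force"],s["opening"])
p,d=capture("wrist");cv2.imwrite("pics/w6.png",p);cv2.imwrite("pics/w6c.png",cv2.resize(p[210:300,100:200],None,fx=6,fy=6,interpolation=cv2.INTER_CUBIC))
E
```

```text
[ 0.5649874  -0.04989351  0.11405426] [ 0.53956696 -0.2554523  -0.56635482] 0.045901756595747994
```

View pics/w6.png

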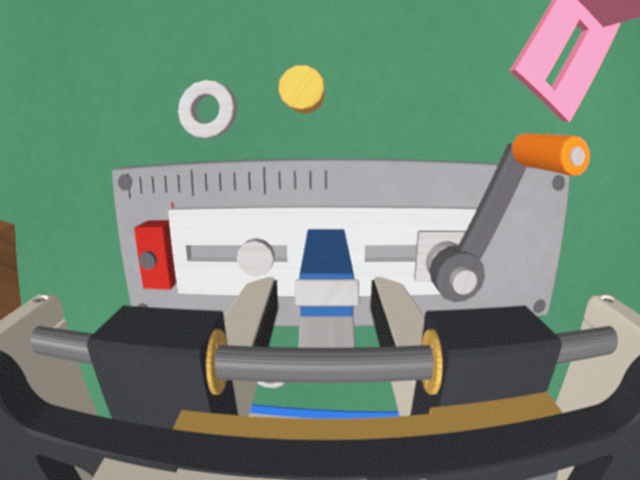

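View pics/w6c.png

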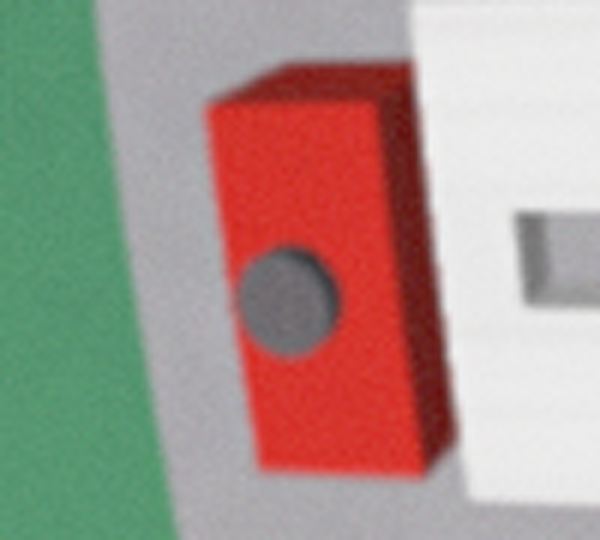

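```bash
python3 - <<'E'
from h import *
ci=camera_info("wrist");V,K=ci["view"],ci["intrinsics"]
print("handle",wz([(577,156)],.118,V,K),"hub",wz([(464,280)],.078,V,K),"stud2",wz([(256,257)],.0365,V,K))
print("foot end",wz([(170,210),(177,294)],.026,V,K),"stop top face",wz([(163,221),(172,288)],.038,V,K))
E
```

```text
handle [[0.47524054 0.04745607]] hub [[0.5506175  0.02514929]] stud2 [[ 0.56891623 -0.0909249 ]]
foot end [[ 0.54962141 -0.1541428 ]
 [ 0.60979582 -0.14726245]] stop top face [[ 0.5542959  -0.15378838]
 [ 0.59972993 -0.14637339]]
```

jog_arm --rows '[0,0,-4,0,0,0,0,0,-4,0,0,0,0,0,-2,0,0,0]'

```text
clock: 8.78
ee_pos: [0.5655, -0.0498, 0.2163]
orientation: [[-0.989, -0.15, 0.002], [-0.15, 0.989, -0.0], [-0.002, -0.001, -1.0]]
force: [-0.0, 0.3, -0.2]
opening: 0.0465
```

jog_arm --rows '[2.47,3.6,0,0,0,0,2.47,3.6,0,0,0,0,2.47,3.6,0,0,0,0,0,0,0,0,0,8.1,0,0,0,0,0,8.1,0,0,0,0,0,8.1,0,0,0,0,0,0]'

```text
clock: 9.65
ee_pos: [0.4754, 0.046, 0.2135]
orientation: [[-0.963, 0.269, -0.001], [0.269, 0.963, -0.0], [0.001, -0.0, -1.0]]
force: [-0.9, -0.5, 0.7]
opening: 0.0464
```

```bash
python3 - <<'E'
from h import *
s=observe();print(s["ee_pos"],s["orientation"][:,1],s["force"],s["opening"],s["qpos"])
ci=camera_info("wrist");V,K=ci["view"],ci["intrinsics"]
p,d=capture("wrist");cv2.imwrite("pics/w7.png",p)
E
```

```text
[0.47542908 0.04601073 0.21351787] [ 2.69406154e-01  9.63026596e-01 -3.15812768e-04] [-0.93012005 -0.54788692  0.71841846] 0.04636906753628074 [ 2.47053249e+00 -1.81006940e+01  1.08310934e+02 -5.30397043e-03
  8.98317771e+01 -7.19005105e+01]
```

View pics/w7.png

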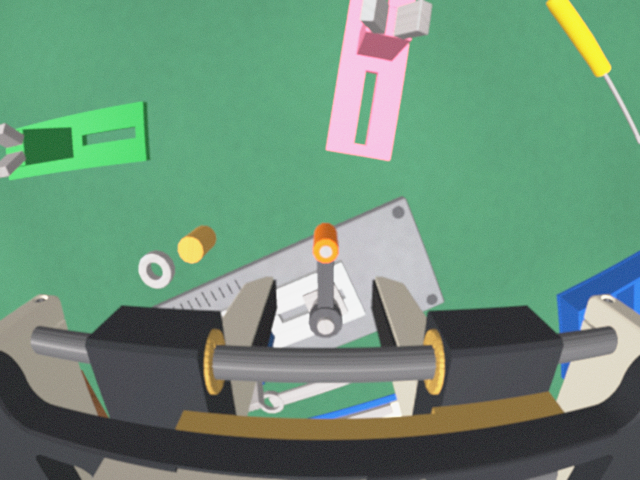

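The handle (326,250) and hub (326,322) sit on the jaw centre line, with the jaws along the tangent. I lower and grip the handle.

jog_arm --rows '[0,0,4,0,0,0,0,0,4,0,0,0,0,0,2.0,0,0,0,0,0,0.9,0,0,0,0,0,0,0,0,0]'

```text
clock: 10.32
ee_pos: [0.4758, 0.046, 0.1056]
orientation: [[-0.963, 0.269, 0.0], [0.269, 0.963, -0.0], [-0.0, 0.0, -1.0]]
force: [-0.0, 0.1, 0.3]
opening: 0.0463
```

```bash
python3 - <<'E'
from h import *
s=observe();print(s["ee_pos"],s["force"],s["torque"])
p,d=capture("wrist");cv2.imwrite("pics/w8.png",p)
E
```

```text
[0.47580613 0.04602542 0.10560457] [-0.01568617  0.13183001  0.26688757] [-0.02299611  0.01539312  0.04242513]
```

View pics/w8.png

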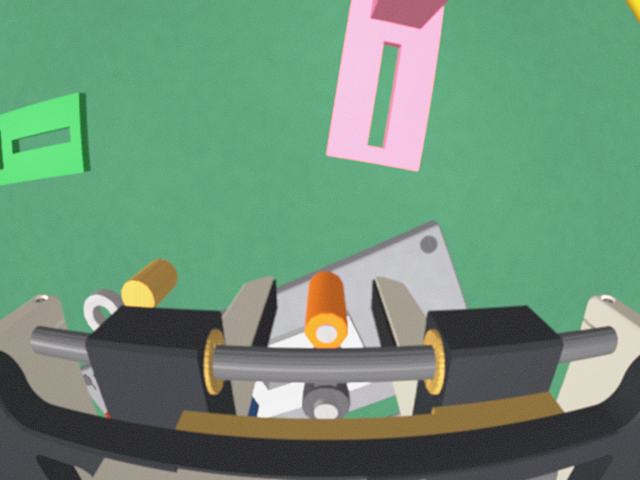

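jog_arm --rows '[0,0,0,0,0,0,0,0,0,0,0,0,0,0,0,0,0,0,0,0,0,0,0,0]' --grip -1 --newtons 30

```text
clock: 10.88
ee_pos: [0.4757, 0.0463, 0.1054]
orientation: [[-0.963, 0.27, 0.001], [0.27, 0.963, 0.001], [-0.0, 0.001, -1.0]]
force: [0.7, 3.6, 2.2]
opening: 0.0176
```

```bash
cat >> h.py <<'E'
S=np.array([0.5527,0.0243])
def lev():
    s=observe();e=s["ee_pos"];r=e[:2]-S;a=np.degrees(np.arctan2(r[1],r[0]));u=r/np.linalg.norm(r);t=np.array([u[1],-u[0]])
    y=s["orientation"][:2,1]
    print("t",round(s["clock"],2),"pos",e.round(4),"r",np.linalg.norm(r).round(4),"ang",round(a,2),"lever~",round(np.radians(173.6-a),3),"tooly",np.degrees(np.arctan2(y[1],y[0])).round(2),"push(-F.t)",round(-s["force"][:2]@t,2),"rad",round(s["force"][:2]@u,2),"Fz",round(s["force"][2],2),"open",round(s["opening"],4))
E
python3 -c "from h import *;lev()"
```

```text
t 10.88 pos [0.4757 0.0463 0.1054] r 0.08 ang 164.06 lever~ 0.167 tooly 74.33 push(-F.t) -3.67 rad 0.31 Fz 2.25 open 0.0176
```

jog_arm --rows '[-0.011,0.419,0,0,0,3,-0.011,0.419,0,0,0,3,-0.011,0.419,0,0,0,3,-0.011,0.419,0,0,0,3]'

```text
clock: 11.38
ee_pos: [0.4814, 0.061, 0.1053]
orientation: [[-0.885, 0.466, -0.001], [0.466, 0.885, -0.002], [0.0, -0.002, -1.0]]
force: [-6.2, -6.0, 5.7]
opening: 0.0178
```

```bash
python3 -c "from h import *;lev()"
```

```text
t 11.38 pos [0.4814 0.061  0.1053] r 0.0802 ang 152.75 lever~ 0.364 tooly 62.22 push(-F.t) 8.19 rad 2.81 Fz 5.73 open 0.0178
```

jog_arm --rows '[-0.003,0.209,0,0,0,1.5,-0.003,0.209,0,0,0,1.5]'

```text
clock: 11.62
ee_pos: [0.4834, 0.0647, 0.1053]
orientation: [[-0.86, 0.511, -0.001], [0.511, 0.86, -0.001], [0.0, -0.002, -1.0]]
force: [-7.6, -4.0, 7.0]
opening: 0.0178
```

```bash
python3 -c "from h import *;lev()"
```

```text
t 11.62 pos [0.4834 0.0647 0.1053] r 0.0803 ang 149.77 lever~ 0.416 tooly 59.28 push(-F.t) 7.3 rad 4.57 Fz 7.0 open 0.0178
```

jog_arm --rows '[0.03,0.279,0,0,0,2,-0.005,0.279,0,0,0,2,-0.005,0.279,0,0,0,2]'

```text
clock: 12.0
ee_pos: [0.4878, 0.0718, 0.1053]
orientation: [[-0.801, 0.598, -0.001], [0.598, 0.801, -0.002], [0.0, -0.002, -1.0]]
force: [-6.5, -5.3, 6.2]
opening: 0.0174
```

```bash
python3 -c "from h import *;lev()"
```

```text
t 12.0 pos [0.4878 0.0718 0.1053] r 0.0805 ang 143.8 lever~ 0.52 tooly 53.26 push(-F.t) 8.1 rad 2.13 Fz 6.19 open 0.0174
```

jog_arm --rows '[-0.005,0.279,0,0,0,2,-0.005,0.279,0,0,0,2,-0.005,0.279,0,0,0,2]'

```text
clock: 12.38
ee_pos: [0.493, 0.0783, 0.1053]
orientation: [[-0.734, 0.679, -0.002], [0.679, 0.734, -0.001], [0.0, -0.002, -1.0]]
force: [-7.7, -4.3, 6.4]
opening: 0.0171
```

```bash
python3 -c "from h import *;lev()"
```

```text
t 12.38 pos [0.493  0.0783 0.1053] r 0.0805 ang 137.84 lever~ 0.624 tooly 47.26 push(-F.t) 8.4 rad 2.81 Fz 6.39 open 0.0171
```

jog_arm --rows '[0.01,0.279,0,0,0,2,0,0.279,0,0,0,2]'

```text
clock: 12.62
ee_pos: [0.4968, 0.0825, 0.1053]
orientation: [[-0.685, 0.728, -0.001], [0.728, 0.685, -0.001], [0.0, -0.002, -1.0]]
force: [-6.8, -4.0, 6.4]
opening: 0.0174
```

```bash
python3 -c "from h import *;lev()"
```

```text
t 12.62 pos [0.4968 0.0825 0.1053] r 0.0806 ang 133.85 lever~ 0.694 tooly 43.26 push(-F.t) 7.72 rad 1.84 Fz 6.39 open 0.0174
```

jog_arm --rows '[-0.005,0.279,0,0,0,2,-0.005,0.279,0,0,0,2]'

```text
clock: 12.88
ee_pos: [0.501, 0.0862, 0.1053]
orientation: [[-0.633, 0.774, -0.002], [0.774, 0.633, -0.001], [0.0, -0.002, -1.0]]
force: [-7.9, -3.1, 7.1]
opening: 0.0174
```

```bash
python3 -c "from h import *;lev()"
```

```text
t 12.88 pos [0.501  0.0862 0.1053] r 0.0807 ang 129.88 lever~ 0.763 tooly 39.26 push(-F.t) 8.1 rad 2.68 Fz 7.07 open 0.0174
```

jog_arm --rows '[-0.005,0.279,0,0,0,2,-0.005,0.279,0,0,0,2]'

```text
clock: 13.12
ee_pos: [0.5053, 0.0896, 0.1053]
orientation: [[-0.577, 0.817, -0.002], [0.817, 0.577, -0.001], [0.0, -0.002, -1.0]]
force: [-10.3, -3.3, 7.6]
opening: 0.0176
```

```bash
python3 -c "from h import *;lev()"
```

```text
t 13.12 pos [0.5053 0.0896 0.1053] r 0.0807 ang 125.98 lever~ 0.831 tooly 35.26 push(-F.t) 10.3 rad 3.37 Fz 7.62 open 0.0176
```

The bite is starting. Hold and re-read.

jog_arm --rows '[0.02,0.07,0,0,0,0.5]'

```text
clock: 13.25
ee_pos: [0.5058, 0.0901, 0.1053]
orientation: [[-0.571, 0.821, -0.002], [0.821, 0.571, -0.001], [0.0, -0.002, -1.0]]
force: [-9.4, -5.1, 7.4]
opening: 0.0176
```

```bash
python3 -c "from h import *;lev()"
```

```text
t 13.25 pos [0.5058 0.0901 0.1053] r 0.0808 ang 125.5 lever~ 0.839 tooly 34.79 push(-F.t) 10.59 rad 1.25 Fz 7.43 open 0.0176
```

jog_arm --rows '[0,0.14,0,0,0,1]'

```text
clock: 13.38
ee_pos: [0.5068, 0.0908, 0.1053]
orientation: [[-0.556, 0.831, -0.002], [0.831, 0.556, -0.001], [-0.0, -0.002, -1.0]]
force: [-8.7, -4.0, 7.0]
opening: 0.0177
```

```bash
python3 -c "from h import *;lev()"
```

```text
t 13.38 pos [0.5068 0.0908 0.1053] r 0.0808 ang 124.58 lever~ 0.855 tooly 33.8 push(-F.t) 9.44 rad 1.62 Fz 7.02 open 0.0177
```

jog_arm --rows '[0,0.14,0,0,0,1]'

```text
clock: 13.5
ee_pos: [0.508, 0.0916, 0.1053]
orientation: [[-0.542, 0.841, -0.002], [0.841, 0.542, -0.001], [0.0, -0.002, -1.0]]
force: [-9.7, -5.4, 6.3]
opening: 0.0175
```

```bash
python3 -c "from h import *;lev()"
```

```text
t 13.5 pos [0.508  0.0916 0.1053] r 0.0808 ang 123.6 lever~ 0.873 tooly 32.8 push(-F.t) 11.09 rad 0.85 Fz 6.27 open 0.0175
```

jog_arm --rows '[0,0.14,0,0,0,1]'

```text
clock: 13.62
ee_pos: [0.5091, 0.0924, 0.1053]
orientation: [[-0.527, 0.85, -0.002], [0.85, 0.527, -0.001], [0.0, -0.003, -1.0]]
force: [-10.5, -3.8, 7.4]
opening: 0.0175
```

```bash
python3 -c "from h import *;lev()"
```

```text
t 13.62 pos [0.5091 0.0924 0.1053] r 0.0808 ang 122.61 lever~ 0.89 tooly 31.79 push(-F.t) 10.89 rad 2.43 Fz 7.44 open 0.0175
```

jog_arm --rows '[0,0.14,0,0,0,1]'

```text
clock: 13.75
ee_pos: [0.5103, 0.0931, 0.1053]
orientation: [[-0.512, 0.859, -0.002], [0.859, 0.512, -0.001], [0.0, -0.003, -1.0]]
force: [-10.1, -4.5, 8.3]
opening: 0.0177
```

```bash
python3 -c "from h import *;lev()"
```

```text
t 13.75 pos [0.5103 0.0931 0.1053] r 0.0809 ang 121.66 lever~ 0.907 tooly 30.79 push(-F.t) 10.96 rad 1.43 Fz 8.27 open 0.0177
```

jog_arm --rows '[0,0.14,0,0,0,1]'

```text
clock: 13.88
ee_pos: [0.5114, 0.0939, 0.1053]
orientation: [[-0.497, 0.868, -0.002], [0.868, 0.497, -0.001], [0.0, -0.003, -1.0]]
force: [-9.9, -4.8, 8.5]
opening: 0.0176
```

```bash
python3 -c "from h import *;lev()"
```

```text
t 13.88 pos [0.5114 0.0939 0.1053] r 0.0809 ang 120.67 lever~ 0.924 tooly 29.79 push(-F.t) 11.01 rad 0.92 Fz 8.52 open 0.0176
```

jog_arm --rows '[0,0.14,0,0,0,1]'

```text
clock: 14.0
ee_pos: [0.5126, 0.0946, 0.1052]
orientation: [[-0.482, 0.876, -0.002], [0.876, 0.482, -0.001], [0.0, -0.003, -1.0]]
force: [-11.3, -5.2, 8.6]
opening: 0.0172
```

```bash
python3 -c "from h import *;lev()"
```

```text
t 14.0 pos [0.5126 0.0946 0.1052] r 0.0809 ang 119.71 lever~ 0.941 tooly 28.79 push(-F.t) 12.4 rad 1.08 Fz 8.61 open 0.0172
```

jog_arm --rows '[0,0.03,0,0,0,0.2]'

```text
clock: 14.12
ee_pos: [0.5129, 0.0947, 0.1053]
orientation: [[-0.479, 0.878, -0.003], [0.878, 0.479, -0.001], [0.0, -0.003, -1.0]]
force: [-11.2, -4.4, 8.4]
opening: 0.0171
```

```bash
python3 -c "from h import *;lev()"
```

```text
t 14.12 pos [0.5129 0.0947 0.1053] r 0.0809 ang 119.5 lever~ 0.944 tooly 28.61 push(-F.t) 11.89 rad 1.7 Fz 8.36 open 0.0171
```

The push is about 12 N against about 8 N free, so roughly 50 N at the pad. I release and lift clear.

jog_arm --rows '[0,0,0,0,0,0,0,0,0,0,0,0,0,0,0,0,0,0]' --grip 0.0

```text
clock: 14.5
ee_pos: [0.5137, 0.0952, 0.1051]
orientation: [[-0.479, 0.878, -0.0], [0.878, 0.479, -0.0], [-0.0, -0.0, -1.0]]
force: [0.7, -0.9, 0.3]
opening: 0.0427
```

jog_arm --rows '[0,0,-2,0,0,0,0,0,-4,0,0,0,0,0,-4,0,0,0,0,0,-3,0,0,0,0,0,0,0,0,0]'

```text
clock: 15.12
ee_pos: [0.5144, 0.0953, 0.239]
orientation: [[-0.479, 0.878, 0.005], [0.878, 0.479, 0.001], [-0.002, 0.005, -1.0]]
force: [0.7, 0.5, 0.6]
opening: 0.0466
```

```bash
python3 - <<'E'
from h import *
s=observe();print(s["ee_pos"],s["force"],s["clock"])
p,d=capture("wrist");cv2.imwrite("pics/w9.png",p)
p,d=capture("top");cv2.imwrite("pics/t9.png",cv2.resize(p[190:280,255:410],None,fx=5,fy=5,interpolation=cv2.INTER_CUBIC))
p,d=capture("scene");cv2.imwrite("pics/s9.png",p)
E
```

```text
[0.51442481 0.09531224 0.2390425 ] [0.68204639 0.47880676 0.5687813 ] 15.125
```

View pics/w9.png

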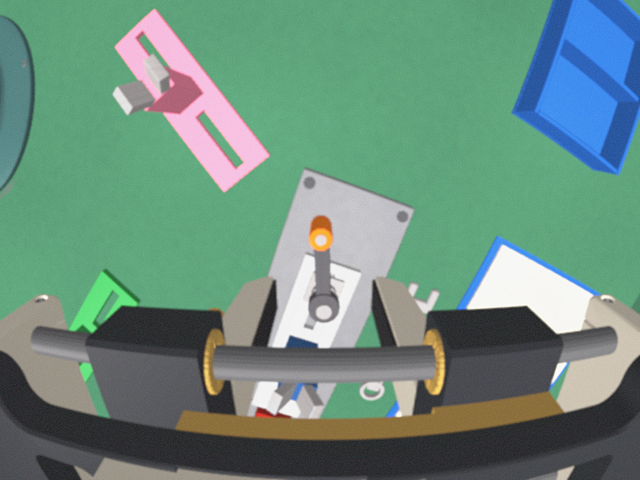

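View pics/s9.png

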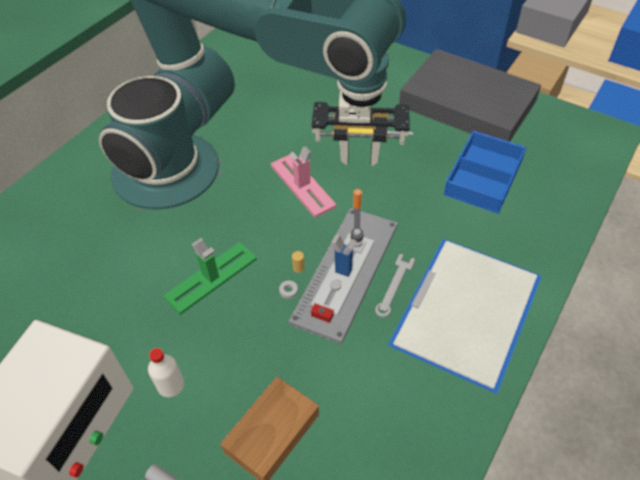

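The lever has swung and the other objects look untouched. I check the foot against the stop from close by.

jog_arm --rows '[-5,-0.85,0,0,0,0,-5,-0.85,0,0,0,0,-5,-0.85,0,0,0,0,0,0,0,0,0,-10,0,0,0,0,0,-10,0,0,0,0,0,-10,0,0,0,0,0,-10,0,0,0,0,0,-10]'

```text
clock: 16.27
ee_pos: [0.5628, -0.0486, 0.234]
orientation: [[-0.981, 0.192, -0.002], [0.192, 0.981, 0.0], [0.002, -0.0, -1.0]]
force: [0.4, 0.1, 0.5]
opening: 0.0468
```

jog_arm --rows '[0,0,0,0,0,-10,0,0,0,0,0,-10,0,-5,0,0,0,0,0,0,3,0,0,0,0,0,3,0,0,0,0,0,0,0,0,0]'

```text
clock: 17.02
ee_pos: [0.5694, -0.0979, 0.1722]
orientation: [[-0.989, -0.15, -0.005], [-0.15, 0.989, 0.001], [0.005, 0.002, -1.0]]
force: [-0.1, 0.9, 0.5]
opening: 0.0463
```

```bash
python3 - <<'E'
from h import *
s=observe();print(s["ee_pos"],s["force"],s["clock"])
p,d=capture("wrist");cv2.imwrite("pics/w10.png",p)
E
```

```text
[ 0.56942337 -0.09793964  0.17222985] [-0.05417537  0.94826643  0.52020861] 17.025
```

View pics/w10.png

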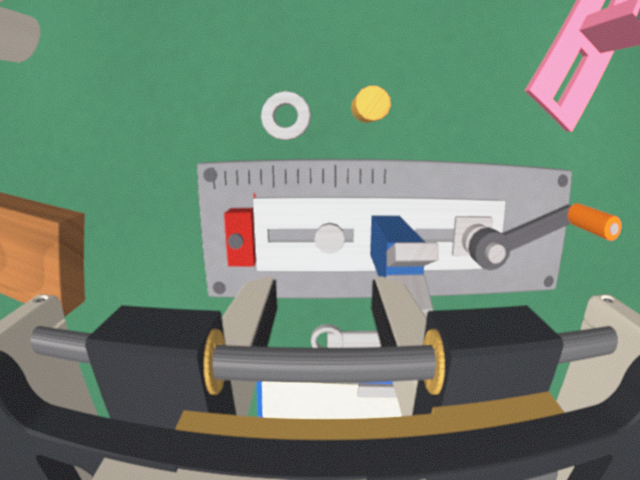

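```bash
python3 - <<'E'
from h import *
p=cv2.imread("pics/w10.png");cv2.imwrite("pics/w10c.png",cv2.resize(p[185:285,210:300],None,fx=6,fy=6,interpolation=cv2.INTER_CUBIC))
E
```

```text
(no output)
```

View pics/w10c.png

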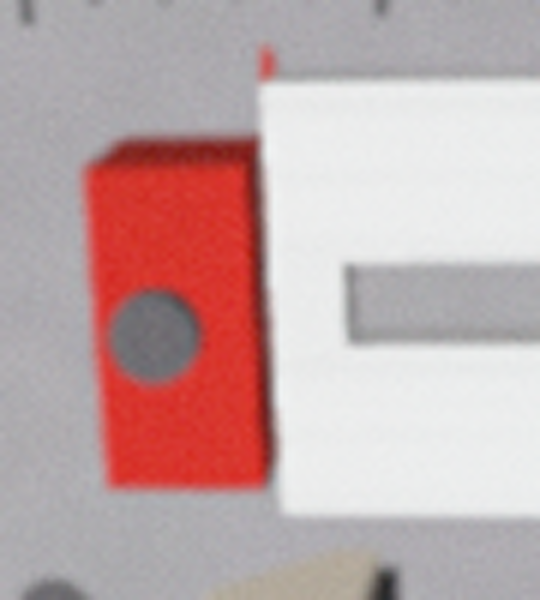

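jog_arm --rows '[0,0,-4,0,0,0,0,0,-4,0,0,0,0,0,0,0,0,0]'

```text
clock: 17.45
ee_pos: [0.5717, -0.0982, 0.2602]
orientation: [[-0.989, -0.15, 0.006], [-0.15, 0.989, -0.001], [-0.006, -0.002, -1.0]]
force: [-0.2, 0.3, -1.0]
opening: 0.0464
```

The foot edge meets the stop face with no visible bed between them; only the upper part of the stop's face shows, as a thin dark strip at crop x of about 265. The arm is clear, so I hand in.

```bash
python3 -c "
from plant import *
print(finish_job())"
```

```text
the job is handed in; nothing more can be done
None
```

I seated the blue V-rest against the red stop, tightened the clamp lever, released everything, and handed the job in at about 17.5 s.

- **Rest:** I gripped the stem and slid it about 40 mm. The force rose from about 5.3 N of drag to 11–12 N at contact, so the foot pressed on the stop with about 6–7 N. The final close-up shows the foot still against the stop with no visible gap.
- **Clamp:** I swung the lever clockwise from about 0.17 to 0.94 rad. The free push was about 8 N and the bite came at about 0.75 rad. The last push was about 12 N, roughly 4 N above free, which I estimate as about 50 N at the pad. Single force readings scatter by about 0.7 N, so these figures are approximate.
- **Other checks:** The arm is clear above the bed with its force reading near zero. The loose objects look unmoved in the last pictures.
- **Disagreement:** The wrist camera placed the bed about 4 mm further along y than the top and scene cameras did. I relied on the jaw centring and the force readings, so it had no effect.

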